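# Clamp the tag template and hold it

### The job

Get the template ready for marking tags: lower the metal plate over the two locating pins of the clamp until it lies flush on the bed, and let it go. Then press the spring lever of the clamp down past its first two clicks to the third, and finish holding it down there with the gripper (the lever springs back if it is let go), with the plate still flush. Leave the other things on the counter where they are.

Things in the scene. Friction and masses are not known exactly. Their poses are not given: they have to be found in the camera images.
- template: loose bare-metal plate, 120 x 80 x 10 mm, 0.3 kg, lying flat. Origin: centre of its underside; x along the 120 mm side, z up. Two round through holes, 13 mm diameter, at x = -45 and +45 mm, y = 0. On its middle an upright grip rib, 50 mm long (x), 18 mm wide (y), from z = 10 to 40 mm. Symmetrical: it fits the pins either way round
- clamp: grey clamp fixed to the counter; base plate 200 (x) x 260 (y) mm, top at z = 15 mm. Origin: centre of its underside; z up; -x side towards the robot (yaw within 0.35 rad). Bed with pins at y = +75 mm. Lever at y = -85 mm, between two grey cheeks (30 mm radius, top z = 105 mm), turning about the axis x = +60, z = 75 mm, parallel to y
- bed (a point): centre of the top of the clamp's dark steel bed, 20 mm above the counter; axes as the clamp. Two upright 10 mm pins at x = -45 and +45 mm, y = 0, 26 mm tall, the top 9 mm tapered. A seated template has its origin here. Past each end of the plate stands a steel jaw (tips at x = -66 and +66 mm, 30 mm wide, 19 mm tall); the lever slides them 12 mm inwards, just over a flush plate
- lever_bar (a point): black round bar, 18 mm diameter, 56 mm long (along the clamp's y), at the end of the lever. Origin: its centre, 110 mm from the lever's axis; its frame turns with the lever. At rest the lever rises 0.70 rad above level towards the clamp's -x side (bar centre at clamp x = -24, y = -85, z = 146 mm); at the third click the centre is at x = -43, z = 37 mm
- lever (a joint): angle of the lever (rad): 0 at rest, up; grows as the bar is pressed down. Clicks (notches) at 0.35, 0.70 and 1.05, end stop at 1.10. Pressing the bar takes 3 to 12 N, peaking before each notch and easing into it; the spring always returns the lever to 0 when it is let go
Mind the look-alikes: they are no part of the job. Of the things shaped like the template, the metal one is meant.

How it is judged:
By the outcome, as a careful person would: the job done as asked, in the order asked, and still so for the second after the job is handed in, while the arm keeps its last pose, push and grip.
It also fails if it takes over 54 s, if anything falls off the work surface, if the arm or the gripper's body presses on something with over 40 N, if the wrist force passes 120 N, or if a joint passes its speed limit or range.

### The arm

A 6-joint arm with a two-finger parallel gripper is mounted at the origin on a cart in front of the work surface, level with it; the furniture and walls round the work are solid. World frame = base frame: x ahead of the robot, y to its left, z up, the work surface at z = 0. Lengths are in m, angles in rad, forces in N, time in s.
With the tool pointing down it reaches from about 0.425 to 0.95 m from the base axis. Payload 3.5 kg.
Tool frame: the origin (TCP) lies midway between the tips of the shut fingers; the grasp point (between the pads) lies 19 mm behind it; z points along the fingers, y is the line along which they close (so a half turn about z gives the same grasp; the last joint's range is limited). The gripper opens to 85 mm and grips with 20 to 120 N. Pads are 22 mm wide; open, the fingers measure 114 mm over their backs; the gripper's body (76 mm by 85 mm) begins 54 mm behind the grasp point. The pads swing forward as they close: fully open they stand 13 mm farther back than shut.
Start: joints at [1.154, 0.286, 1.577, -0, 1.279, -0.15], TCP at [0.178, 0.651, 0.231] pointing down, gripper open.
Joint ranges: [-2.77, 2.77], [-0.9, 2.22], [0.21, 2.48], [-1.53, 4.67], [0.24, 2.81], [-2.84, 2.84]. Speed limits (rad/s): [2.79, 2.79, 3.14, 3.14, 3.14, 3.14].

### API

Orientations are given as a unit quaternion [x, y, z, w].
In Python, from plant import ctrl gives the robot as it stands. The module is installed in compiled form; this text tells all that it offers.
- The arm moves only by the shell command python3 -m inch 'ROWS' [FORCE]. ROWS is JSON, a list of rows, each a list of 5 numbers: the closure, from 0 (fully open) to 1 (shut), then the shift along the tool's x, y, z in m, then the turn about the tool's z in degrees. A call has 1 to 5 rows; each row is the pose to reach, as a shift and turn from the pose commanded when the call began, along the tool's axes at that moment; what a row does not reach only later rows make up. A row lasts 1/12 s, in which the tool goes at most 41.7 mm and 7.16 degrees, less where a joint would pass 70% of its speed; a pose out of reach is approached as far as the arm can. A call with a gripper value outside its range is refused whole. The fingers move at their own pace and stop on an object; FORCE is the grip in N (left out, the last holds). Time passes only in rows, so rows that repeat a pose let the fingers close. It gives the time, the measured TCP pose, the force, the opening and the grip force at its end, in the units of the state.
- ctrl.get_state(): the state, without advancing time (a new reading comes with each control period).
- ctrl.read_camera(name): name is "scene" or "top" or "wrist"; returns a dict with "pixels" (384x512x3 uint8, red, green, blue), "depth" (384x512 float32, m along the optical axis (not along the pixel's ray), 0 where there is no reading), "fx", "fy", "cx", "cy" (pixels), "D" ([k1, k2, p1, p2, k3] as OpenCV has them; the pictures are not rectified), "xyz" and "rotation" of the camera in the world; the wrist camera has in their place "mount" (4x4, takes a point from camera to tool coordinates, whose origin is the TCP and whose axes are the flange's). Camera axes: x right, y down, z forward; pixel columns grow to the right and rows downward; lengths in m; the calibration is good to about 2 mm. A picture is of the moment at which its call begins: read the wrist's pose just before it.
- ctrl.sign_off(): hands the job in; it is judged then, once.
Trained networks look in a picture, given as the dict that the camera call returned (one of the last four; its "shot" number tells which), for a name from the list of things; names that differ only in an ending like _2 or _b are one class to them, and where a whole thing is asked for, a point or a joint stands for the part that bears it (a point fixed in the world has none). Each returns a list of dicts, best first, with "score" (0 to 1); they miss things now and then, are a little off and sometimes report something else, mostly with a low value. They report only what shows in the picture. A call takes as long as a camera call. They do not tell look-alikes from the thing itself.
- ctrl.spot_in(query, picture): "at" ([column, row] in pixels, amid what is visible of it).
- ctrl.tip_of(query, picture): "at" ([column, row] in pixels: a listed point, or the origin of a listed thing).
The state is a dict: "time": time; "qpos": joint angles; "dq": joint speeds; "joint_efforts": joint torques, N m; "eef_pos": TCP position; "tcp_rot": TCP orientation; "contact_force": force on the tool from outside, world axes, zero at the start; "wrist_torque": the same for the moment, N m; "opening": opening from 0.0 (shut) to 1.0 (fully open); "finger_force": force on a finger pad.
Only numpy, scipy, OpenCV 4.12 (cv2) and the standard library are available. Lean on these libraries where they do the work, as an engineer would, in place of code of your own. Each camera call takes 0.05 s, during which the arm holds its last target. There are 200 camera calls.

## Working session

There is one attempt and no reset: what is moved stays moved. The work goes in short steps, Python scripts to look and compute and a shell command to move; the robot and the scene stay as the last step left them, time stands still between calls to the robot, and variables do not carry over. Pictures are saved under pics/ and viewed, at most 10 in all, crops included, and the job is handed in when it is done.

```bash
mkdir -p pics; cat > h.py <<'E'
import numpy as np, cv2
from scipy.spatial.transform import Rotation as R
from plant import ctrl
def rotm(r):
    r=np.array(r,float); return r if r.shape==(3,3) else R.from_quat(r).as_matrix()
def shot(n):
    s=ctrl.get_state(); p=ctrl.read_camera(n)
    if n=="wrist":
        T=np.eye(4);T[:3,:3]=rotm(s["tcp_rot"]);T[:3,3]=s["eef_pos"]; p["T"]=T@np.array(p["mount"])
    else:
        T=np.eye(4);T[:3,:3]=rotm(p["rotation"]);T[:3,3]=p["xyz"];p["T"]=T
    p["K"]=np.array([[p["fx"],0,p["cx"]],[0,p["fy"],p["cy"]],[0,0,1.]]);p["Dn"]=np.array(p["D"],float)
    return p
def ray(p,uv):
    n=cv2.undistortPoints(np.array([[uv]],float),p["K"],p["Dn"])[0,0]
    return p["T"][:3,3],p["T"][:3,:3]@np.array([n[0],n[1],1.])
def atz(p,uv,z):
    o,d=ray(p,uv); return o+d*(z-o[2])/d[2]
def dep(p,uv):
    u,v=int(round(uv[0])),int(round(uv[1])); w=p["depth"][max(v-2,0):v+3,max(u-2,0):u+3]; w=w[w>0]
    if len(w)==0:return None
    o,d=ray(p,uv); return o+d*np.median(w)
def tri(prs):
    A=np.zeros((3,3));b=np.zeros(3)
    for p,uv in prs:
        o,d=ray(p,uv);d=d/np.linalg.norm(d);M=np.eye(3)-np.outer(d,d);A+=M;b+=M@o
    return np.linalg.solve(A,b)
def proj(p,X):
    Ti=np.linalg.inv(p["T"]);r,_=cv2.Rodrigues(Ti[:3,:3])
    return cv2.projectPoints(np.array(X,float).reshape(-1,3),r,Ti[:3,3],p["K"],p["Dn"])[0][:,0]
def save(p,f,crop=None,k=1):
    im=cv2.cvtColor(p["pixels"],cv2.COLOR_RGB2BGR)
    if crop: a,b,c,d=crop;im=im[b:d,a:c]
    cv2.imwrite("pics/"+f,cv2.resize(im,None,fx=k,fy=k,interpolation=cv2.INTER_CUBIC))
np.set_printoptions(precision=4,suppress=True)
E
python3 - <<'E'
from h import *
P={}
for n in("scene","top"):
    p=P[n]=shot(n);save(p,n+"1.png",k=1.5)
    print(n,p["xyz"])
    for q in("template","clamp","bed","lever_bar"):
        for f in("spot_in","tip_of"):
            try:
                for r in getattr(ctrl,f)(q,p)[:5]:print(q,f,np.round(r["at"],1),round(r["score"],2),dep(p,r["at"]))
            except Exception as e:print(q,f,e)
print(ctrl.get_state())
E
```

```text
scene [-0.2577 -0.3732  1.1243]
template spot_in [227.9 208.3] 0.7 [0.5256 0.1567 0.0132]
template spot_in [285.5 296.7] 0.62 [ 0.328  -0.1303  0.0207]
template spot_in [172.7 192.2] 0.59 [0.5003 0.3398 0.0199]
template tip_of [173.8 194.1] 0.7 [0.5    0.3367 0.0129]
template tip_of [224.7 210.2] 0.6 [0.5164 0.1628 0.0108]
template tip_of [283.1 295.4] 0.57 [ 0.3328 -0.1213  0.0128]
clamp spot_in [321.4 221. ] 0.56 [ 0.6061 -0.1163  0.016 ]
bed spot_in [325.  217.6] 0.72 [ 0.623  -0.1208  0.0158]
bed tip_of [294.7 206.4] 0.93 [ 0.6187 -0.0236  0.0202]
lever_bar spot_in [353.5 201.1] 0.57 [ 0.6527 -0.1879  0.0951]
lever_bar tip_of [345.9 202.9] 0.63 [ 0.6382 -0.1708  0.0933]
top [0.48   0.0533 1.3284]
template spot_in [144.9 193.1] 0.92 [0.5156 0.3334 0.0389]
template spot_in [308.6 254.6] 0.68 [ 0.3404 -0.124   0.0389]
template spot_in [203.3 187.7] 0.65 [0.5296 0.1691 0.0399]
template tip_of [309.5 254.1] 0.93 [ 0.3418 -0.1266  0.039 ]
template tip_of [145.4 189.5] 0.88 [0.5256 0.3318 0.0394]
template tip_of [206.5 187.1] 0.88 [0.5312 0.1602 0.0397]
clamp spot_in [300.4 155.7] 0.59 [ 0.6206 -0.1067  0.0139]
clamp tip_of [301.2 159.6] 0.74 [ 0.6092 -0.1087  0.015 ]
bed spot_in [298.5 157.6] 0.57 [ 0.615  -0.101   0.0151]
bed tip_of [275.5 150.8] 0.96 [ 0.6342 -0.035   0.0197]
lever_bar spot_in [338.5 158. ] 0.74 [ 0.6022 -0.1938  0.1256]
lever_bar tip_of [335.6 168.9] 0.78 [ 0.5714 -0.1803  0.1527]
{'time': 0.9, 'qpos': array([ 1.154 ,  0.2863,  1.5767, -0.    ,  1.2786, -0.15  ]), 'dq': array([-0.0004,  0.0005, -0.0004, -0.0012, -0.0006,  0.0028]), 'joint_efforts': array([ -0.0007, -40.5973, -29.2939,  -0.0002,   0.0005,   0.    ]), 'eef_pos': array([0.1779, 0.6511, 0.2314]), 'tcp_rot': array([0.133 , 0.9911, 0.    , 0.    ]), 'contact_force': array([-0.9117,  0.8636, -0.2549]), 'wrist_torque': array([-0.0246,  0.0151,  0.0198]), 'finger_force': 0.0, 'opening': 0.9995434907511309}
```

View pictures.

View pics/scene1.png

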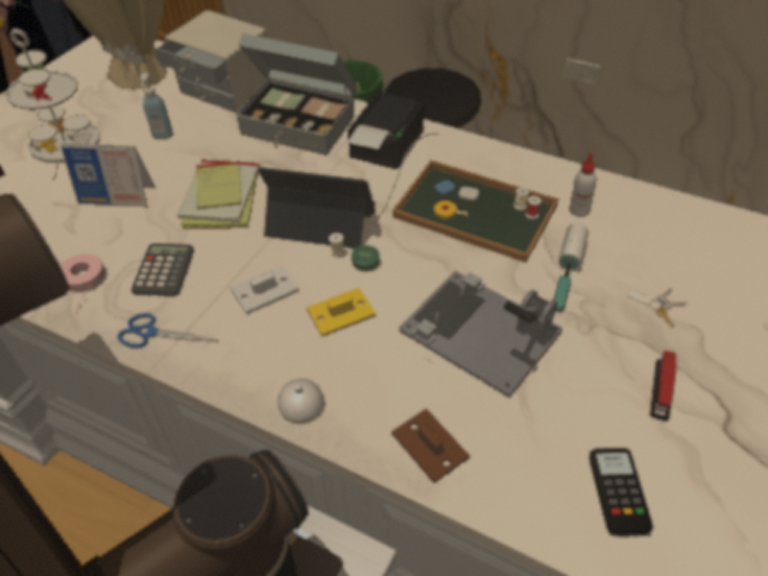

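View pics/top1.png

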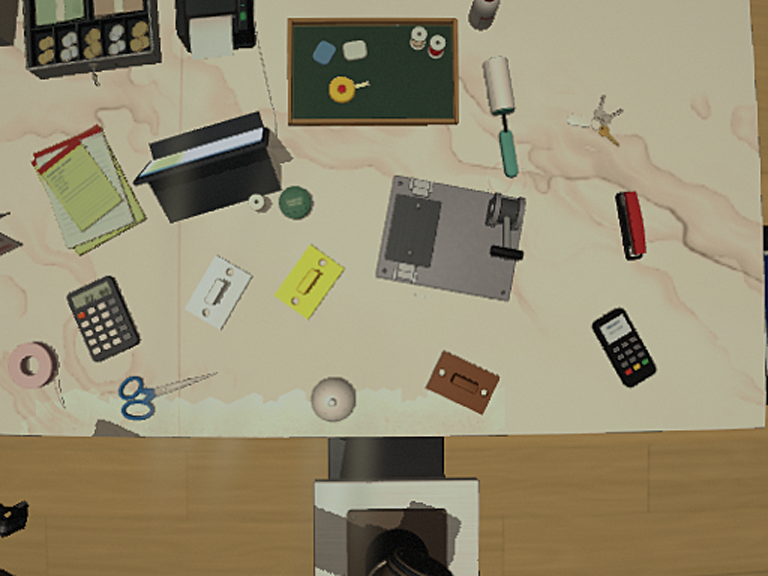

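Candidates for the template: in the top picture (native px) white-grey plate (145,191), yellow plate (205,187) and brown plate (309,254). The white-grey one looks like metal. The clamp is at about (300,158) and the lever bar at (337,168). I'll check the choice in a crop and fit the poses.

```bash
cat > m1.py <<'E'
from h import *
p=shot("top");save(p,"crop.png",(110,150,250,230),5)
H,W=p["depth"].shape
uv=np.stack(np.meshgrid(np.arange(W),np.arange(H)),-1).reshape(-1,1,2).astype(float)
n=cv2.undistortPoints(uv,p["K"],p["Dn"])[:,0]
X=(np.c_[n,np.ones(len(n))]*p["depth"].reshape(-1,1))@p["T"][:3,:3].T+p["T"][:3,3]
rgb=p["pixels"].reshape(-1,3)
def rect(m,lab):
    c,s,a=cv2.minAreaRect(X[m][:,:2].astype(np.float32));print(lab,m.sum(),np.array(c),np.array(s),a,np.median(X[m][:,2]))
ok=p["depth"].reshape(-1)>0
for c in((.523,.333),(.53,.163),(.341,-.125)):
    d=np.hypot(X[:,0]-c[0],X[:,1]-c[1])
    print(rgb[ok&(d<.08)&(abs(X[:,2]-.01)<.004)].mean(0))
    rect(ok&(d<.085)&(X[:,2]>.006)&(X[:,2]<.05),"plate");rect(ok&(d<.04)&(X[:,2]>.03),"rib")
d=np.hypot(X[:,0]-.615,X[:,1]+.11)
m=ok&(d<.2)&(X[:,2]>.009)&(X[:,2]<.17)
mm=np.zeros((H,W),np.uint8);mm.reshape(-1)[m]=1
l=cv2.connectedComponents(mm)[1];k=l[158,290];rect((l.reshape(-1)==k)&(X[:,2]<.025),"base")
b=(X[:,2]>.12)&(d<.2)&ok&(rgb.mean(1)<60);print(b.sum());rect(b,"bar")
for j in((415,187),(408,270)):
    c=dep(p,(j[0]/1.5,j[1]/1.5));print("jaw",c)
E
python3 m1.py
```

```text
[180.0366 184.8418 171.9646]
plate 1046 [0.5125 0.3396] [0.1583 0.1229] 63.15388488769531 0.010258224444885666
rib 120 [0.5125 0.3398] [0.0201 0.0486] 59.82156753540039 0.03921537934618735
[181.6262 186.4334  73.0771]
plate 1030 [0.5214 0.1546] [0.1356 0.1199] 54.407997131347656 0.010323323755014657
rib 119 [0.5301 0.1666] [0.0183 0.0497] 54.70914077758789 0.03909657231072927
[107.8408  70.3744  45.3711]
plate 1076 [ 0.3353 -0.1273] [0.1395 0.1292] 87.40161895751953 0.010290206924351564
rib 116 [ 0.3378 -0.1265] [0.0497 0.0176] 64.5855941772461 0.039077369300585696
base 5267 [ 0.6126 -0.1069] [0.2614 0.2011] 79.24008178710938 0.015486715234970472
148
bar 148 [ 0.5758 -0.186 ] [0.0553 0.0233] 79.61338806152344 0.1529225990419456
jaw [ 0.7062 -0.0378  0.0379]
jaw [ 0.55   -0.0232  0.0377]
```

View pics/crop.png

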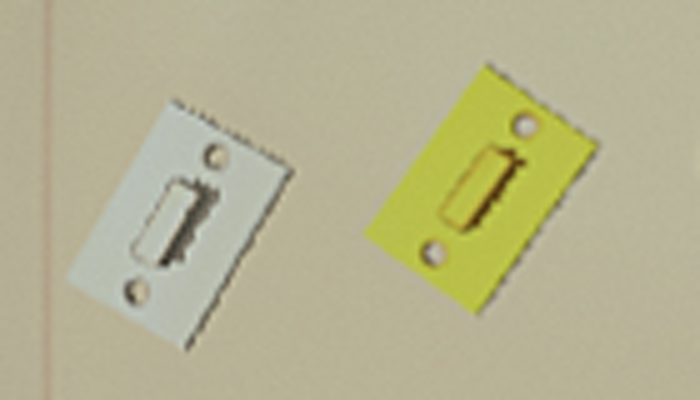

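```bash
python3 -m inch '[[0,-0.035,-0.018,0,4],[0,-0.07,-0.036,0,8],[0,-0.105,-0.054,0,12],[0,-0.14,-0.072,0,16],[0,-0.175,-0.09,0,20]]'
```

```text
time: 1.37
eef_pos: [0.3239, 0.5169, 0.2315]
tcp_rot: [0.304, 0.953, 0.0, 0.0]
contact_force: [0.6, -0.2, 0.3]
opening: 1.001
finger_force: 0.0
```

The crop shows the bare grey-metal plate, with holes at native (153,181) and (137,208), beside the yellow plastic one. I choose the grey plate and carry on towards it.

```bash
python3 -m inch '[[0,-0.04,-0.006,0,0],[0,-0.08,-0.012,0,0],[0,-0.12,-0.018,0,0],[0,-0.16,-0.024,0,0],[0,-0.20,-0.03,0,0]]'; python3 -m inch '[[0,-0.03,-0.003,0,0],[0,-0.055,-0.005,0,0],[0,-0.055,-0.005,0,0]]'
python3 - <<'E'
from h import *
p=shot("wrist");save(p,"w1.png",k=1.2);print(np.array(p["mount"]),ctrl.get_state()["eef_pos"])
for r in ctrl.tip_of("template",p)[:3]+ctrl.spot_in("template",p)[:3]:print(np.round(r["at"]),r["score"],dep(p,r["at"]))
E
```

```text
time: 1.78
eef_pos: [0.4701, 0.3766, 0.2317]
tcp_rot: [0.303, 0.953, 0.0, 0.0]
contact_force: [0.2, -0.2, 0.6]
opening: 1.006
finger_force: 0.0
time: 2.03
eef_pos: [0.5144, 0.339, 0.2315]
tcp_rot: [0.305, 0.952, -0.0, 0.001]
contact_force: [-0.3, 0.3, -0.4]
opening: 0.996
finger_force: 0.0
[[-0.0002 -0.9443 -0.3291  0.0859]
 [ 1.     -0.0003  0.0003  0.0004]
 [-0.0004 -0.3291  0.9443 -0.1421]
 [ 0.      0.      0.      1.    ]] [0.5126 0.3405 0.2313]
[258. 156.] 0.89 [0.5079 0.3461 0.0397]
[153. 247.] 0.83 [0.5262 0.1824 0.0306]
[257. 155.] 0.83 [0.5069 0.3466 0.0399]
[159. 239.] 0.61 [0.5267 0.1828 0.01  ]
```

View pics/w1.png

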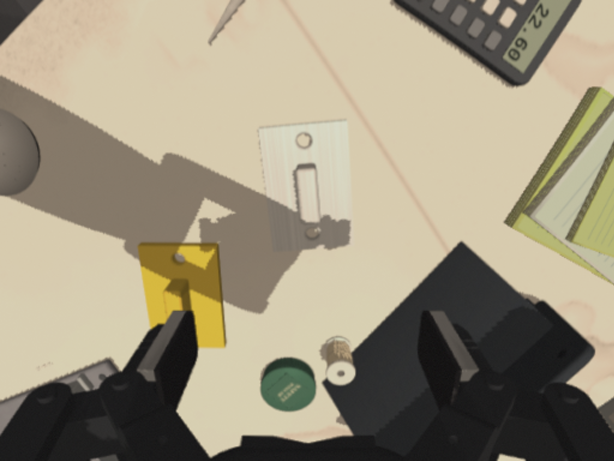

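The wrist picture shows the brushed-metal plate: rib at native (256,161), holes at (253,117) and (260,194). Next I fit its pose.

```bash
cat >> h.py <<'E'
def cloud(p):
    H,W=p["depth"].shape
    uv=np.stack(np.meshgrid(np.arange(W),np.arange(H)),-1).reshape(-1,1,2).astype(float)
    n=cv2.undistortPoints(uv,p["K"],p["Dn"])[:,0]
    X=(np.c_[n,np.ones(len(n))]*p["depth"].reshape(-1,1))@p["T"][:3,:3].T+p["T"][:3,3]
    X[p["depth"].reshape(-1)<=0]=np.nan
    return X
def rect(Q):
    c,s,a=cv2.minAreaRect(Q[:,:2].astype(np.float32));s=np.array(s)
    if s[0]<s[1]: s=s[::-1];a-=90
    return np.array(c),s,a   # a = angle of the long side
E
python3 - <<'E'
from h import *
p=shot("wrist");X=cloud(p);rgb=p["pixels"].reshape(-1,3)
d=np.hypot(X[:,0]-.512,X[:,1]-.34)
for lo,hi,l in((.006,.014,"plate"),(.006,.06,"all"),(.03,.05,"rib")):
    m=(d<.078)&(X[:,2]>lo)&(X[:,2]<hi);print(l,m.sum(),rect(X[m]),np.median(X[m][:,2]))
a,b=atz(p,(253.3,116.7),.01),atz(p,(260,194),.01);print("holes",a,b,(a+b)/2,np.linalg.norm(a-b),np.degrees(np.arctan2(*(a-b)[1::-1])))
t=shot("top");a,b=atz(t,(153,181.4),.01),atz(t,(137.4,208.4),.01);print("top holes",a,b,(a+b)/2,np.linalg.norm(a-b),np.degrees(np.arctan2(*(a-b)[1::-1])))
s=ctrl.get_state();Rm=rotm(s["tcp_rot"]);print(s["eef_pos"],Rm)
print("tri",tri([(p,(253.3,116.7)),(t,(137.4,208.4))]),tri([(p,(253.3,116.7)),(t,(153,181.4))]))
E
```

```text
plate 6276 (array([0.5148, 0.3404]), array([0.1213, 0.0802]), -30.50493621826172) 0.009605489149420582
all 7118 (array([0.5148, 0.3404]), array([0.1213, 0.0802]), -30.50493621826172) 0.009725053662605343
rib 798 (array([0.5145, 0.3405]), array([0.0498, 0.018 ]), -30.574966430664062) 0.03932915933210401
holes [0.4708 0.3676 0.01  ] [0.5474 0.3226 0.01  ] [0.5091 0.3451 0.01  ] 0.08883330696473973 149.5562364293414
top holes [0.5498 0.3162 0.01  ] [0.4727 0.3614 0.01  ] [0.5112 0.3388 0.01  ] 0.08933940368744352 -30.335251912121713
[0.5101 0.3431 0.2313] [[-0.817   0.5766 -0.0004]
 [ 0.5766  0.817   0.0002]
 [ 0.0004 -0.0001 -1.    ]]
tri [ 0.4725  0.3662 -0.0106] [ 0.5254  0.3562 -0.2128]
```

```bash
python3 -m inch '[[0,0,0,0,-4.7],[0,0,0,0,-4.7]]'; cat > m2.py <<'E'
from h import *
c=np.array([.513,.341])
for i in range(3):
    p=shot("wrist");X=cloud(p);s=ctrl.get_state()
    d=np.hypot(X[:,0]-c[0],X[:,1]-c[1]);m=(d<.078)&(X[:,2]>.006)&(X[:,2]<.06);r=rect(X[m]);m2=(d<.05)&(X[:,2]>.03)&(X[:,2]<.05);r2=rect(X[m2])
    Rm=rotm(s["tcp_rot"]);e=s["eef_pos"];print(e,r,r2)
    for q in(r,r2):print("  tool delta",(Rm.T@(np.r_[q[0],0.015]-e)),"y ang",np.degrees(np.arctan2(Rm[1,1],Rm[0,1])))
E
python3 m2.py
```

```text
time: 2.45
eef_pos: [0.5099, 0.3433, 0.2314]
tcp_rot: [0.262, 0.965, 0.0, -0.0]
contact_force: [-0.3, -0.8, 0.1]
opening: 1.002
finger_force: 0.0
[0.51   0.3433 0.2314] (array([0.5146, 0.3405]), array([0.1212, 0.08  ]), -30.310546875) (array([0.5142, 0.3409]), array([0.0491, 0.0179]), -30.95623016357422)
  tool delta [-0.0054 -0.0001  0.2164] y ang 59.44160083837623
  tool delta [-0.0048  0.      0.2164] y ang 59.44160083837623
[0.5101 0.3432 0.2314] (array([0.515 , 0.3403]), array([0.1217, 0.0804]), -30.602638244628906) (array([0.5143, 0.3407]), array([0.0494, 0.018 ]), -30.81509017944336)
  tool delta [-0.0056 -0.      0.2164] y ang 59.40616494597612
  tool delta [-0.0049  0.      0.2164] y ang 59.40616494597612
[0.5103 0.343  0.2314] (array([0.5144, 0.3406]), array([0.1205, 0.0801]), -30.465686798095703) (array([0.5143, 0.3407]), array([0.0494, 0.018 ]), -30.352317810058594)
  tool delta [-0.0048  0.      0.2164] y ang 59.40079962907499
  tool delta [-0.0046  0.0001  0.2164] y ang 59.40079962907499
```

```bash
python3 -m inch '[[0,-0.005,0,0.04,0],[0,-0.005,0,0.08,0],[0,-0.005,0,0.12,0],[0,-0.005,0,0.16,0],[0,-0.005,0,0.19,0]]'; python3 -m inch '[[0,0,0,0.015,0],[0,0,0,0.025,0],[0,0,0,0.025,0],[1,0,0,0.025,0],[1,0,0,0.025,0]]' 60;  python3 -m inch '[[1,0,0,0,0],[1,0,0,0,0],[1,0,0,0,0],[1,0,0,0,0]]' 60
```

```text
time: 3.02
eef_pos: [0.5133, 0.3393, 0.0378]
tcp_rot: [0.264, 0.964, -0.001, -0.001]
contact_force: [-0.7, 0.4, 0.3]
opening: 0.999
finger_force: 0.0
time: 3.43
eef_pos: [0.5167, 0.3406, 0.0184]
tcp_rot: [0.264, 0.965, 0.001, 0.001]
contact_force: [-0.1, 0.5, 0.6]
opening: 0.748
finger_force: 0.0
time: 3.77
eef_pos: [0.516, 0.34, 0.0178]
tcp_rot: [0.264, 0.965, 0.001, 0.001]
contact_force: [1.4, 0.6, -1.8]
opening: 0.193
finger_force: 61.0
```

```bash
python3 -m inch '[[1,0,0,-0.03,0],[1,0,0,-0.07,0],[1,0,0,-0.11,0],[1,0,0,-0.15,0],[1,0,0,-0.15,0]]'; python3 - <<'E'
from h import *
p=shot("top");X=cloud(p)
a=np.array([.516,.34]);b=np.array([.627,-.033]);L=np.linalg.norm(b-a);u=(b-a)/L
t=(X[:,:2]-a)@u;w=(X[:,:2]-a)@np.array([-u[1],u[0]])
for k in np.arange(0.1,L+.1,.03):
    m=(abs(t-k)<.015)&(abs(w)<.1);print(round(k,2),np.nanmax(X[m][:,2]).round(3),end="; ")
E
```

```text
time: 4.18
eef_pos: [0.5199, 0.342, 0.1768]
tcp_rot: [0.264, 0.965, 0.006, 0.007]
contact_force: [1.8, 0.9, -0.5]
opening: 0.197
finger_force: 61.2
0.1 0.013; 0.13 0.018; 0.16 0.046; 0.19 0.043; 0.22 0.027; 0.25 0.013; 0.28 0.007; 0.31 0.024; 0.34 0.045; 0.37 0.047; 0.4 0.047; 0.43 0.043; 0.46 0.028;
```

```bash
python3 -m inch '[[1,-0.02,-0.018,0,0],[1,-0.045,-0.042,0,0],[1,-0.072,-0.067,0,0],[1,-0.099,-0.092,0,0],[1,-0.126,-0.117,0,0]]'; python3 -m inch '[[1,-0.027,-0.025,0,-4],[1,-0.054,-0.05,0,-8],[1,-0.081,-0.075,0,-12],[1,-0.108,-0.1,0,-16],[1,-0.13,-0.12,0,-19.8]]';python3 -m inch '[[1,0,0,0,0],[1,0,0,0,0],[1,0,0,0,0]]'
python3 - <<'E'
from h import *
s=ctrl.get_state();Rm=rotm(s["tcp_rot"]);e=s["eef_pos"];print(e,Rm.T@(np.array([.6266,-.0332,.14])-e),np.degrees(np.arctan2(Rm[1,1],Rm[0,1])),Rm)
p=shot("wrist");save(p,"w2.png",k=1.2)
E
```

```text
time: 4.65
eef_pos: [0.5625, 0.1733, 0.1633]
tcp_rot: [0.263, 0.965, -0.001, -0.002]
contact_force: [0.8, -0.3, -2.4]
opening: 0.197
finger_force: 61.0
time: 5.07
eef_pos: [0.6137, 0.003, 0.1632]
tcp_rot: [0.093, 0.996, -0.0, -0.002]
contact_force: [0.5, 0.7, -2.7]
opening: 0.199
finger_force: 61.0
time: 5.32
eef_pos: [0.6135, 0.0058, 0.1639]
tcp_rot: [0.095, 0.996, 0.0, -0.002]
contact_force: [0.3, 0.6, -1.9]
opening: 0.196
finger_force: 61.0
[0.6135 0.0058 0.1639] [-0.0203 -0.0359  0.0238] 79.14869536706145 [[-0.9821  0.1883 -0.0043]
 [ 0.1883  0.9821  0.0012]
 [ 0.0045  0.0004 -1.    ]]
```

View pics/w2.png

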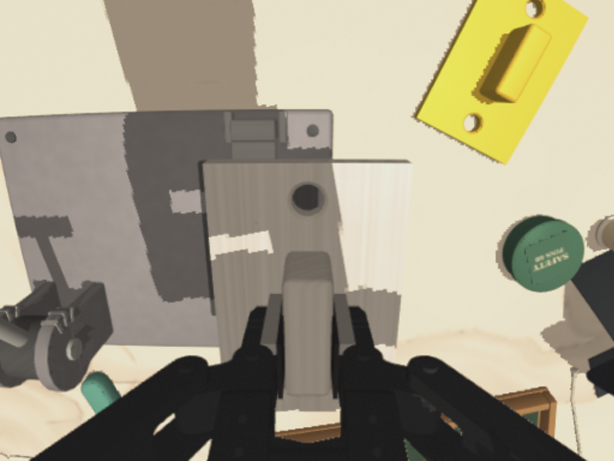

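The picture shows the held plate square to the clamp, with its near hole at native (257,164). The bed's pins are hidden behind it, so I step aside to see them.

```bash
python3 -m inch '[[1,-0.01,0.03,0,0],[1,-0.02,0.055,0,0],[1,-0.02,0.055,0,0],[1,-0.02,0.055,0,0]]'
python3 - <<'E'
from h import *
s=ctrl.get_state();Rm=rotm(s["tcp_rot"]);e=s["eef_pos"];print(e,Rm)
p=shot("wrist");save(p,"w3.png",k=1.5)
X=cloud(p);np.savez("w3.npz",X=X,T=p["T"],K=p["K"],D=p["Dn"],px=p["pixels"],e=e,Rm=Rm)
Y=(X-e)@Rm
m=(abs(Y[:,2]-.008)<.006)&(abs(Y[:,1])<.06)&(Y[:,0]>-.07)&(Y[:,0]<.08);print("plate",m.sum(),rect(Y[m]),np.median(Y[m][:,2]),"xmax",np.percentile(Y[m][:,0],[95,99]),"y",np.percentile(Y[m][:,1],[1,99]))
d=np.hypot(X[:,0]-.6126,X[:,1]+.1069)
m=(d<.19)&(X[:,2]>.009)&(X[:,2]<.024);print("base",m.sum(),rect(X[m]),np.median(X[m][:,2]))
yaw=np.radians(-10.76);c,s_=np.cos(yaw),np.sin(yaw)
for sx in(-.045,.045):
    print("pin exp px*1.5",proj(p,[.6266+sx*c,-.0332+sx*s_,.046])*1.5)
E
```

```text
time: 5.7
eef_pos: [0.6444, 0.0583, 0.1656]
tcp_rot: [0.092, 0.996, -0.0, -0.001]
contact_force: [-0.5, -0.1, -2.6]
opening: 0.198
finger_force: 61.0
[0.6444 0.0583 0.1656] [[-0.9831  0.1833 -0.0014]
 [ 0.1833  0.9831 -0.0001]
 [ 0.0013 -0.0003 -1.    ]]
plate 20212 (array([0.0012, 0.0007]), array([0.1211, 0.0806]), 0.1054123118519783) 0.007967768178616535 xmax [0.0595 0.0612] y [-0.0387  0.0403]
base 34041 (array([ 0.6494, -0.1043]), array([0.3105, 0.2007]), -23.848678588867188) 0.014965385880654714
pin exp px*1.5 [[207.8426 199.1775]]
pin exp px*1.5 [[224.6376 352.0704]]
```

View pics/w3.png

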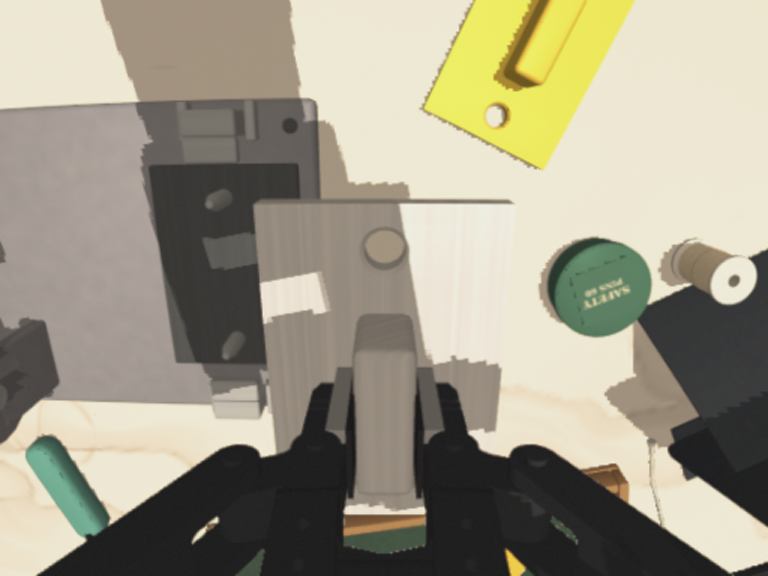

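The two pins show at ×1.5 px (218,200) and (233,346), near my predicted tops. I localise them from the depth cloud in the tool frame.

```bash
cat > pins.py <<'E'
from h import *
def pins(X,e,Rm,bed=(.6266,-.0332),yaw=-10.76,v=True):
    c,s=np.cos(np.radians(yaw)),np.sin(np.radians(yaw));ux=np.array([c,s]);uy=np.array([-s,c]);P=[]
    for sx in(-.045,.045):
        g=np.array(bed)+sx*ux; out=[]
        for lo,hi in((.026,.037),(.037,.046),(.042,.052)):
            m=(np.hypot(X[:,0]-g[0],X[:,1]-g[1])<.014)&(X[:,2]>lo)&(X[:,2]<hi)
            Q=X[m]; 
            if v: print(sx,lo,m.sum(),Q.mean(0),"u/v range",np.r_[np.percentile((Q[:,:2]-g)@ux,[3,97]),np.percentile((Q[:,:2]-g)@uy,[3,97])]*1e3)
E
python3 - <<'E'
from pins import *
z=np.load("w3.npz");pins(z["X"],z["e"],z["Rm"])
X=z["X"];yaw=np.radians(-10.76);ux=np.array([np.cos(yaw),np.sin(yaw)]);uy=np.array([-ux[1],ux[0]])
q=(X[:,:2]-[.6126,-.1069]);u=q@ux;v=q@uy;zz=X[:,2]
# base edges: near (u=-.1), far (u=.1), +y side (v=.13)
for lab,s,o,lo,hi,sg in(("near",u,v,-.08,.03,-1),("yside",v,u,-.095,-.05,1)):
    m=(zz>.0095)&(zz<.02)&(o>lo)&(o<hi)&(abs(s-sg*(.1 if sg<0 else .13))<.02)
    bins=np.digitize(o[m],np.linspace(lo,hi,12));e=[(o[m][bins==b].mean(),(sg*s[m][bins==b]).max()) for b in range(1,12) if (bins==b).sum()>5]
    e=np.array(e);k=np.polyfit(e[:,0],e[:,1],1);print(lab,np.median(e[:,1]),"slope deg",np.degrees(k[0]))
E
```

```text
-0.045 0.026 61 [ 0.5845 -0.0215  0.0324] u/v range [-2.0046  7.3252 -0.422   5.5122]
-0.045 0.037 101 [ 0.5851 -0.0236  0.0415] u/v range [-1.1714  6.7932 -1.9951  4.85  ]
-0.045 0.042 51 [ 0.5851 -0.0245  0.0446] u/v range [-0.0403  5.2657 -1.8918  2.8713]
0.045 0.026 59 [ 0.6711 -0.0396  0.0313] u/v range [-1.8802  3.7845 -2.4632  4.7084]
0.045 0.037 79 [ 0.672  -0.0402  0.0417] u/v range [-1.71    4.3423 -1.8033  4.7243]
0.045 0.042 38 [ 0.6724 -0.0409  0.0444] u/v range [-0.8276  3.9978 -1.6726  3.4985]
near 0.09696341915327888 slope deg 0.2456477421098155
yside 0.13013085555007048 slope deg 0.0860858176541469
```

```bash
python3 -m inch '[[1,-0.001,-0.035,0,0],[1,-0.002,-0.07,0.01,0],[1,-0.0025,-0.0935,0.03,0],[1,-0.0025,-0.0935,0.06,0],[1,-0.0025,-0.0935,0.085,0]]';python3 -m inch '[[1,0,0,0,0],[1,0,0,0,0],[1,0,0,0,0]]'
cat > m4.py <<'E'
from h import *
import sys
s=ctrl.get_state();Rm=rotm(s["tcp_rot"]);e=s["eef_pos"]
p=shot("wrist")
if len(sys.argv)>1: save(p,sys.argv[1],k=1.5)
X=cloud(p);Y=(X-e)@Rm
m=(abs(Y[:,2]-.008)<.006)&(abs(Y[:,1])<.06)&(Y[:,0]>-.07)&(Y[:,0]<.08);r=rect(Y[m]);r3=Rm@np.r_[r[0],np.median(Y[m][:,2])]+e
print("e",e,"yang",np.degrees(np.arctan2(Rm[1,1],Rm[0,1])),"tilt",Rm[2,:2],"plate tool",r,"world",r3,"underside",r3[2]-.01)
print("to bed (tool)",Rm.T@(np.array([.6287,-.0331,.03])-r3))
E
python3 m4.py w4.png
```

```text
time: 6.17
eef_pos: [0.629, -0.0386, 0.0806]
tcp_rot: [0.095, 0.995, -0.0, 0.0]
contact_force: [-0.5, 0.0, -3.2]
opening: 0.196
finger_force: 61.0
time: 6.42
eef_pos: [0.6306, -0.0367, 0.0828]
tcp_rot: [0.094, 0.996, -0.0, 0.001]
contact_force: [1.0, -0.3, -2.1]
opening: 0.194
finger_force: 61.0
e [ 0.6306 -0.0367  0.0828] yang 79.22697090245217 tilt [-0.0019 -0.0002] plate tool (array([0.0011, 0.0009]), array([0.1209, 0.0807]), -0.02397918701171875) world [ 0.6296 -0.0356  0.0748] underside 0.06482460949367005
to bed (tool) [0.0015 0.0023 0.0448]
```

View pics/w4.png

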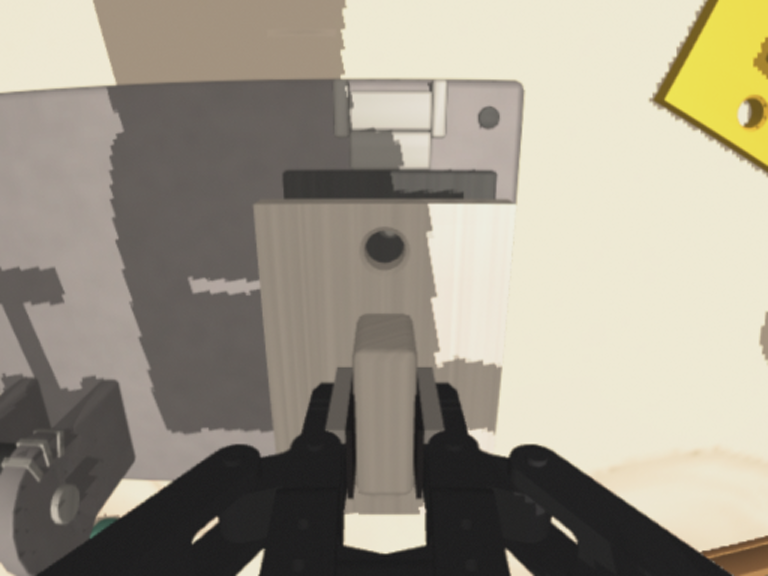

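The near jaw and bed are centred at column ×1.5 = 390, while the plate sits at 385, which agrees with the +2.3 mm y correction. A pin tip shows in the hole at (390,237).

```bash
python3 -m inch '[[1,0.0015,0.0023,0.005,0],[1,0.0015,0.0023,0.010,0],[1,0.0015,0.0023,0.013,0],[1,0.0015,0.0023,0.013,0],[1,0.0015,0.0023,0.013,0]]'
python3 m4.py; python3 - <<'E'
from h import *
s=ctrl.get_state();p=shot("wrist");save(p,"w5.png",(215,130,300,200),8)
X=cloud(p).reshape(384,512,3);e=s["eef_pos"]
Y=((X.reshape(-1,3)-e)@rotm(s["tcp_rot"]))
yaw=np.radians(-10.66);n=[.6287-.045*np.cos(yaw),-.0331-.045*np.sin(yaw)]
print("pin top exp in crop",(proj(p,[*n,.046])-[215,130])*8, "hole exp",(proj(p,[0.0011+.045,.0009,.008]@rotm(s["tcp_rot"]).T+e)-[215,130])*8)
m=(np.hypot(Y[:,0]-.046,Y[:,1]-.0009)<.012)&(Y[:,2]>.011)&(X.reshape(-1,3)[:,2]>.038);print(m.sum(),X.reshape(-1,3)[m].mean(0),n)
E
```

```text
time: 6.88
eef_pos: [0.6286, -0.0338, 0.068]
tcp_rot: [0.094, 0.996, 0.0, -0.0]
contact_force: [0.5, -1.3, -1.8]
opening: 0.198
finger_force: 61.0
e [ 0.6286 -0.0338  0.068 ] yang 79.22959329370126 tilt [ 0.0007 -0.    ] plate tool (array([0.0011, 0.0009]), array([0.1209, 0.0805]), 0.008108601905405521) world [ 0.6277 -0.0328  0.06  ] underside 0.050034365113109804
to bed (tool) [-0.0011 -0.0001  0.03  ]
pin top exp in crop [[326.4871 254.1865]] hole exp [[329.598  299.8626]]
319 [ 0.5861 -0.0248  0.0468] [np.float64(0.5844766020428167), np.float64(-0.024775874032633073)]
```

View pics/w5.png

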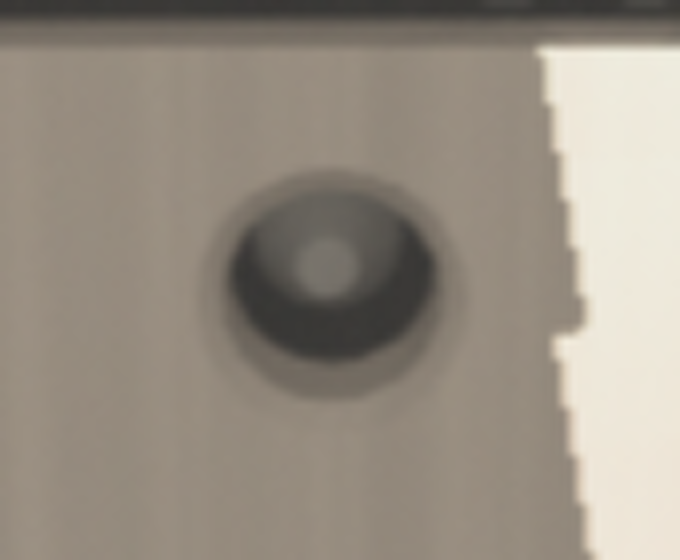

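The pin tip shows in the near hole at crop (326,268), which puts it about 0.9 mm further along −x tool than predicted. I correct by −2 mm in total and lower.

```bash
python3 -m inch '[[1,-0.002,0,0,0],[1,-0.002,0,0.003,0],[1,-0.002,0,0.006,0],[1,-0.002,0,0.009,0],[1,-0.002,0,0.009,0]]'
python3 m4.py; python3 - <<'E'
from h import *
s=ctrl.get_state();p=shot("wrist");save(p,"w6.png",(215,130,300,200),8)
E
```

```text
time: 7.4
eef_pos: [0.6301, -0.0343, 0.0582]
tcp_rot: [0.094, 0.996, 0.0, -0.001]
contact_force: [0.0, 0.7, -3.8]
opening: 0.194
finger_force: 61.0
e [ 0.6301 -0.0343  0.0582] yang 79.20934097644813 tilt [0.002 0.   ] plate tool (array([0.0009, 0.0007]), array([0.1216, 0.0807]), 0.21575909852981567) world [ 0.6293 -0.0334  0.0502] underside 0.04017671889585615
to bed (tool) [0.0006 0.0002 0.0202]
```

View pics/w6.png

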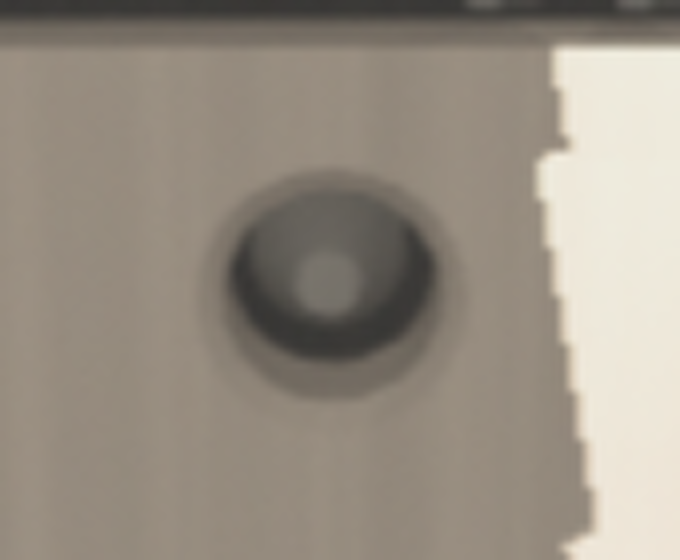

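The pin tip at (330,283) is now centred in the hole and the force is about zero, so I lower on.

```bash
python3 -m inch '[[1,0,0,0.003,0],[1,0,0,0.006,0],[1,0,0,0.009,0],[1,0,0,0.012,0],[1,0,0,0.012,0]]'; python3 m4.py
```

```text
time: 7.92
eef_pos: [0.6302, -0.0343, 0.0463]
tcp_rot: [0.094, 0.996, 0.0, -0.001]
contact_force: [-0.1, -0.5, -2.3]
opening: 0.196
finger_force: 61.0
e [ 0.6302 -0.0343  0.0463] yang 79.21051980473722 tilt [ 0.0017 -0.    ] plate tool (array([0.005 , 0.0008]), array([0.1499, 0.0807]), -0.1127166748046875) world [ 0.6254 -0.0326  0.0383] underside 0.02831175974598498
to bed (tool) [-0.0033  0.0001  0.0083]
```

Still no contact and the height drops as commanded, with 8 mm to go.

```bash
python3 -m inch '[[1,0,0,0.003,0],[1,0,0,0.006,0],[1,0,0,0.0075,0],[1,0,0,0.0085,0],[1,0,0,0.009,0]]'; python3 -m inch '[[1,0,0,0,0],[1,0,0,0,0]]'
```

```text
time: 8.38
eef_pos: [0.6307, -0.0344, 0.038]
tcp_rot: [0.094, 0.996, 0.0, -0.0]
contact_force: [-0.5, -0.2, -2.9]
opening: 0.199
finger_force: 61.0
time: 8.55
eef_pos: [0.6309, -0.0344, 0.0384]
tcp_rot: [0.094, 0.996, -0.0, 0.0]
contact_force: [0.2, 0.2, -2.8]
opening: 0.195
finger_force: 61.0
```

```bash
python3 -m inch '[[1,0,0,0.0005,0],[1,0,0,0.001,0],[1,0,0,0.001,0],[1,0,0,0.001,0]]'
```

```text
time: 8.88
eef_pos: [0.631, -0.0345, 0.0375]
tcp_rot: [0.094, 0.996, -0.0, 0.0]
contact_force: [0.1, -0.3, -1.7]
opening: 0.195
finger_force: 61.2
```

```bash
python3 -m inch '[[1,0,0,0.0005,0],[1,0,0,0.001,0],[1,0,0,0.001,0]]'; python3 -m inch '[[0,0,0,-0.001,0],[0,0,0,-0.001,0],[0,0,0,-0.001,0],[0,0,0,-0.001,0],[0,0,0,-0.001,0]]';  python3 -m inch '[[0,0,0,0,0],[0,0,0,0,0],[0,0,0,0,0]]'
```

```text
time: 9.13
eef_pos: [0.631, -0.0344, 0.0375]
tcp_rot: [0.094, 0.996, -0.0, -0.0]
contact_force: [-3.3, -0.1, 5.4]
opening: 0.196
finger_force: 62.1
time: 9.55
eef_pos: [0.6309, -0.0344, 0.0372]
tcp_rot: [0.094, 0.996, -0.0, 0.0]
contact_force: [0.8, -0.3, 0.5]
opening: 0.894
finger_force: 0.0
time: 9.8
eef_pos: [0.6308, -0.0344, 0.0373]
tcp_rot: [0.094, 0.996, -0.0, -0.0]
contact_force: [-0.1, -0.1, 1.3]
opening: 1.0
finger_force: 0.0
```

```bash
python3 -m inch '[[0,0,0,-0.02,0],[0,0,0,-0.06,0],[0,0,0,-0.1,0],[0,0,0,-0.14,0],[0,0,0,-0.18,0]]'; python3 -m inch '[[1,0.01,-0.03,-0.02,0],[1,0.02,-0.06,-0.02,0],[1,0.03,-0.06,-0.02,0],[1,0.03,-0.06,-0.02,0]]' 40
cat > m5.py <<'E'
from h import *
s=ctrl.get_state();Rm=rotm(s["tcp_rot"]);e=s["eef_pos"];p=shot("wrist");save(p,"w7.png",k=1.5);X=cloud(p)
yaw=np.radians(-10.7);ux=np.array([np.cos(yaw),np.sin(yaw)]);uy=np.array([-ux[1],ux[0]])
B=np.array([.6295,-.0334]);q=X[:,:2]-B;u=q@ux;v=q@uy
for a,b in((-.045,0.028),(-.045,-.028),(0,.025),(0,-.025),(.045,.028),(.045,-.028)):
    m=(abs(u-a)<.01)&(abs(v-b)<.008);print((a,b),m.sum(),np.nanmedian(X[m][:,2]) if m.sum() else None)
C=B-.075*uy;q=X[:,:2]-C;u=q@ux;v=q@uy
m=(abs(u+.024)<.025)&(abs(v+.085)<.035)&(X[:,2]>.125)&(X[:,2]<.17);print("bar",m.sum())
if m.sum(): print(rect(X[m]),np.percentile(X[m][:,2],[5,50,97]),"u",np.percentile(u[m],[3,97]),"v",np.percentile(v[m],[3,97]),X[m].mean(0))
t=C-.024*ux-.085*uy;print("bar exp",t,"e",e,"tool delta",Rm.T@(np.r_[t,.155]-e),[ (round(r["score"],2),np.round(np.array(r["at"])*1.5)) for r in ctrl.tip_of("lever_bar",p)[:2]])
print("exp px",proj(p,np.r_[t,.146])*1.5)
E
python3 m5.py
```

```text
time: 10.22
eef_pos: [0.6305, -0.0343, 0.219]
tcp_rot: [0.094, 0.996, 0.0, -0.0]
contact_force: [1.4, -0.6, -1.4]
opening: 1.001
finger_force: 0.0
time: 10.55
eef_pos: [0.5888, -0.0884, 0.2377]
tcp_rot: [0.095, 0.995, 0.0, -0.0]
contact_force: [-0.1, 1.4, -0.6]
opening: 0.456
finger_force: 0.0
(-0.045, 0.028) 263 0.029528491430432846
(-0.045, -0.028) 2626 0.28645041802985366
(0, 0.025) 234 0.02966994470825668
(0, -0.025) 243 0.029806900226127753
(0.045, 0.028) 212 0.03002856141267579
(0.045, -0.028) 221 0.029789610502809316
bar 1893
(array([ 0.5838, -0.1876]), array([0.0562, 0.0345]), 79.08072662353516) [0.1364 0.1524 0.1551] u [-0.033  -0.0042] v [-0.1101 -0.0575] [ 0.5756 -0.1837  0.1503]
bar exp [ 0.5762 -0.1862] e [ 0.5888 -0.0884  0.2377] tool delta [-0.0062 -0.0984  0.0826] [(0.75, array([186., 307.])), (0.25, array([461., 282.]))]
exp px [[190.7111 309.0352]]
```

View pics/w7.png

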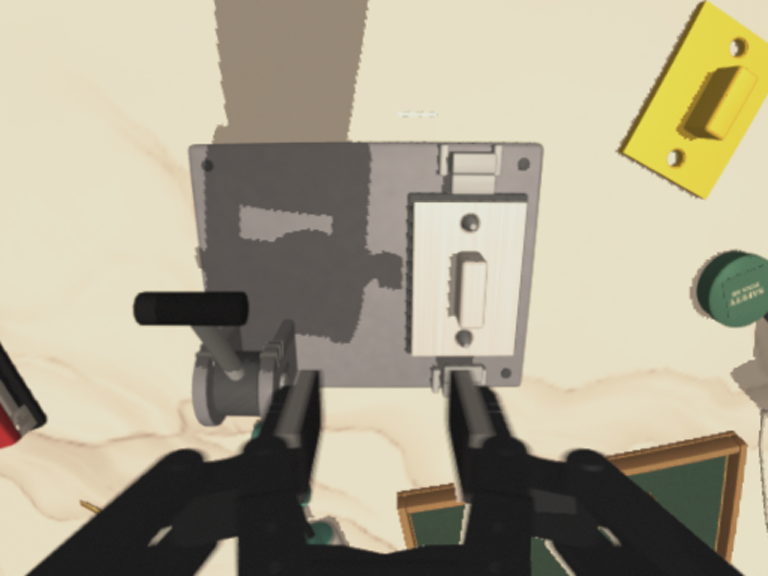

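The plate is seated: top at 29.5–30 mm all over, pins through both holes at (471,222) and (464,338). The lever bar is at ×1.5 px (191,309) with its top at z 0.155, as expected. I go over the bar with shut fingers.

```bash
python3 -m inch '[[1,-0.001,-0.035,0,0],[1,-0.002,-0.07,0,0],[1,-0.003,-0.098,0.01,0],[1,-0.003,-0.098,0.035,0],[1,-0.003,-0.098,0.06,0]]' 40; python3 -m inch '[[1,0,0,0,0],[1,0,0,0,0],[1,0,0,0,0]]'
cat > st.py <<'E'
from h import *
s=ctrl.get_state();Rm=rotm(s["tcp_rot"]);e=s["eef_pos"]
yaw=np.radians(-10.7);ux=np.array([np.cos(yaw),np.sin(yaw)]);uy=np.array([-ux[1],ux[0]]);C=np.array([.6295,-.0334])-.075*uy
print("clamp u,v,z mm",(e[:2]-C)@ux*1e3,(e[:2]-C)@uy*1e3,e[2]*1e3,s["contact_force"],s["wrist_torque"],s["opening"])
E
python3 st.py
```

```text
time: 11.07
eef_pos: [0.5759, -0.1858, 0.1772]
tcp_rot: [0.095, 0.996, -0.0, 0.001]
contact_force: [-0.1, 0.2, -0.5]
opening: -0.001
finger_force: 0.0
time: 11.32
eef_pos: [0.5756, -0.184, 0.178]
tcp_rot: [0.093, 0.996, -0.0, 0.0]
contact_force: [-0.7, -0.6, -0.2]
opening: 0.006
finger_force: 0.0
clamp u,v,z mm -24.984253543831088 -82.99736851308671 177.97723250510427 [-0.6707 -0.6047 -0.1858] [ 0.0065  0.0194 -0.0109] 0.005523098571301768
```

```bash
python3 -m inch '[[1,0.002,-0.002,0.022,0],[1,0.007,-0.002,0.030,0],[1,0.0125,-0.002,0.038,0],[1,0.017,-0.002,0.046,0],[1,0.020,-0.002,0.0535,0]]'; python3 st.py
```

```text
time: 11.73
eef_pos: [0.5546, -0.1828, 0.1258]
tcp_rot: [0.093, 0.996, -0.001, 0.0]
contact_force: [-4.6, 0.2, 5.6]
opening: 0.008
finger_force: 2.8
clamp u,v,z mm -45.811340091945446 -85.72770882641076 125.80080539002856 [-4.6469  0.2497  5.5901] [-0.0576  0.7871 -0.013 ] 0.007722706871022072
```

```bash
python3 -m inch '[[1,0.0035,0,0.0105,0],[1,0.006,0,0.0205,0],[1,0.007,0,0.0305,0],[1,0.0077,0,0.0395,0],[1,0.0075,0,0.0475,0]]'; python3 st.py
```

```text
time: 12.15
eef_pos: [0.5464, -0.181, 0.0768]
tcp_rot: [0.094, 0.996, 0.0, -0.001]
contact_force: [-7.0, 1.5, 9.5]
opening: -0.001
finger_force: 4.5
clamp u,v,z mm -54.27929598958577 -85.49258992701972 76.8163163686172 [-6.9797  1.4534  9.5387] [0.1963 1.0278 0.0426] -0.0013497454951548588
```

```bash
python3 -m inch '[[1,-0.001,0,0.008,0],[1,-0.003,0,0.016,0],[1,-0.005,0,0.023,0],[1,-0.007,0,0.028,0],[1,-0.0075,0,0.0305,0]]'; python3 st.py;  python3 -m inch '[[1,0,0,0,0],[1,0,0,0,0]]'; python3 st.py
```

```text
time: 12.57
eef_pos: [0.5543, -0.1824, 0.0458]
tcp_rot: [0.094, 0.996, 0.0, -0.001]
contact_force: [-4.8, 0.3, 7.5]
opening: -0.001
finger_force: 3.6
clamp u,v,z mm -46.20435643911642 -85.37389333441678 45.80677858862262 [-4.7515  0.2711  7.5475] [ 0.1344  0.8074 -0.0071] -0.001363859974820116
time: 12.73
eef_pos: [0.5542, -0.1824, 0.0463]
tcp_rot: [0.094, 0.996, 0.0, -0.001]
contact_force: [-5.1, 1.2, 6.8]
opening: -0.002
finger_force: 3.4
clamp u,v,z mm -46.314994559601836 -85.38755208870742 46.31524822893585 [-5.1123  1.2152  6.787 ] [ 0.1979  0.8892 -0.0076] -0.0017144889600419673
```

```bash
python3 -m inch '[[1,-0.0005,0,0.0005,0],[1,-0.0005,0,0.001,0],[1,-0.0005,0,0.001,0],[1,-0.0005,0,0.001,0]]'; python3 - <<'E'
import st
from h import *
from st import C,ux,uy
B=np.array([.6295,-.0334])
for n in("wrist","top","scene"):
    p=shot(n);X=cloud(p);rgb=p["pixels"].reshape(-1,3)
    q=X[:,:2]-C;u=q@ux;v=q@uy
    for sg in(-1,1):
        m=(abs(u+.043)<.011)&(abs(v+.085-sg*.022)<.006)&(X[:,2]>.022)&(X[:,2]<.07)
        if m.sum()>3: print(n,"bar end",sg,m.sum(),"top z",np.percentile(X[m][:,2],[50,95]),"u at top",np.median(u[m]))
    q=X[:,:2]-B;u=q@ux;v=q@uy
    for a in(-.03,.0,.03):
        for b in(-.028,.028):
            m=(abs(u-a)<.008)&(abs(v-b)<.008)&(X[:,2]<.06)
            if m.sum()>3: print(n,"plate",a,b,m.sum(),np.median(X[m][:,2]).round(4))
    for sg in(-1,1):
        m=(abs(v)<.012)&(X[:,2]>.0345)&(X[:,2]<.043)&(sg*u>.048)&(sg*u<.1)
        if m.sum()>3: print(n,"jaw",sg,m.sum(),"inner |u|",np.percentile(sg*u[m],[3,97]))
E
```

```text
time: 13.07
eef_pos: [0.555, -0.1826, 0.0457]
tcp_rot: [0.094, 0.996, 0.0, -0.001]
contact_force: [-4.5, 1.2, 7.6]
opening: 0.003
finger_force: 3.6
clamp u,v,z mm -45.53795806958791 -85.41653451509534 45.72523475735329 [-4.4573  1.1946  7.6246] [ 0.1376  0.8082 -0.0583] 0.003016962253543496
wrist bar end -1 784 top z [0.0435 0.0456] u at top -0.04779355344661264
wrist bar end 1 759 top z [0.0436 0.0455] u at top -0.04793337990495381
wrist plate -0.03 -0.028 578 0.0297
wrist plate 0.0 -0.028 486 0.0297
wrist plate 0.03 -0.028 415 0.0296
wrist jaw 1 169 inner |u| [0.0528 0.0581]
top plate -0.03 -0.028 34 0.0283
top plate -0.03 0.028 34 0.0291
top plate 0.0 -0.028 30 0.0295
top plate 0.0 0.028 32 0.0297
top plate 0.03 -0.028 30 0.0292
top plate 0.03 0.028 32 0.0285
top jaw -1 82 inner |u| [0.0521 0.0845]
top jaw 1 83 inner |u| [0.0516 0.0783]
scene bar end -1 35 top z [0.0427 0.0488] u at top -0.046689629953729245
scene bar end 1 22 top z [0.0434 0.0478] u at top -0.04749519220809741
scene plate -0.03 -0.028 25 0.0302
scene plate -0.03 0.028 25 0.0309
scene plate 0.0 -0.028 21 0.0301
scene plate 0.0 0.028 14 0.031
scene plate 0.03 -0.028 20 0.0305
scene plate 0.03 0.028 18 0.0306
scene jaw -1 59 inner |u| [0.054  0.0812]
scene jaw 1 39 inner |u| [0.0537 0.0766]
```

```bash
python3 -m inch '[[1,-0.0003,0,0.0005,0],[1,-0.0005,0,0.001,0],[1,-0.0005,0,0.001,0],[1,-0.0005,0,0.001,0],[1,-0.0005,0,0.001,0]]'; python3 st.py
```

```text
time: 13.63
eef_pos: [0.5553, -0.1826, 0.0447]
tcp_rot: [0.094, 0.996, 0.0, -0.001]
contact_force: [-5.0, 0.4, 8.0]
opening: 0.002
finger_force: 3.7
clamp u,v,z mm -45.2455953529219 -85.42330479015875 44.70239267591036 [-4.9699  0.3869  8.0107] [ 0.1338  0.8693 -0.0201] 0.0021207910092820325
```

The bar top is at 44.7 mm, so the lever is at about 1.065 rad: past the third notch, short of the end stop and stable. I hand it in.

```bash
python3 -c "
from plant import ctrl;print(ctrl.sign_off())"
```

```text
the job is handed in; nothing more can be done
None
```

The metal plate lies flush on the bed over both pins, and the gripper is holding the lever down at its third click (about 1.065 rad by my measurement); I handed the job in at about 13.6 s on the robot's clock, and no verdict came back.

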